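Pop up the filter cassette and move it to the rinse tub

ROBOT

A 7-joint arm with a two-finger parallel gripper is mounted at the origin on the work surface. World frame = base frame: x ahead of the robot, y to its left, z up, the work surface at z = 0. Lengths are in m, angles in degrees, forces in N, time in s.
With the tool pointing down it reaches from about 0.35 to 0.9 m from the base axis. Payload 7.2 kg.
Tool frame: the origin (TCP) lies at the very end of the fingers, on their centre line; the grasp point (between the pads) lies 19 mm behind it (r.grip_depth is the distance from the TCP to the grasp point, in m); z points along the fingers, y is the line along which they close (so a half turn about z gives the same grasp; the last joint's range is limited). The gripper opens to 88 mm and grips with 3 to 60 N. Pads are 20 mm wide; open, the fingers measure 115 mm over their backs; the gripper's body (75 mm by 178 mm) begins 61 mm behind the grasp point.
Start: joints at [62.269, 23.554, -0.728, 91.456, 0.321, 64.991, -4.71], TCP at [0.252, -0.572, 0.223] pointing down, gripper open.
Joint ranges: [-169.25, 169.25], [-16.82, 113.86], [-84.01, 82.57], [7.8, 145.47], [-59.2, 239.2], [7.22, 106.19], [-163.78, 163.78]. Speed limits (degrees/s): [136.94, 136.94, 172.46, 172.46, 180, 180, 180].

INTERFACE

Orientations are given as [roll, pitch, yaw] about the fixed x, y, z axes, in that order (R = Rz(yaw) Ry(pitch) Rx(roll)).
In Python, from station import sensors, cams, workorder, r gives the robot as it stands. The module is installed in compiled form; this text tells all that it offers.
- The arm moves only by the tool apply_moves, never from a script. Its argument "rows" is a list that holds one entry, the list of rows, each a list of 7 numbers: the shift along the world's x, y, z in mm, then the turn, a rotation vector about the world's x, y, z in degrees, then the closure, from 0 (fully open) to 1 (shut). A call has 1 to 20 rows; each row shifts and turns the commanded pose from where the row before left it; what a row does not reach is not made up. A row lasts 1/10 s, in which the tool goes at most 50 mm and 8.59 degrees, less where a joint would pass 70% of its speed; a pose out of reach is approached as far as the arm can. A call is refused whole if a number of a shift passes 50 or a number of a turn 8.59, either way. A call with a gripper value outside its range is refused whole. The fingers move at their own pace and stop on an object; "newtons" is the grip in N (left out, the last holds). Time passes only in rows, so rows that do not move let the fingers close. It gives the time, the measured TCP pose, the force, the opening and the grip force at its end, in the units of the state.
- sensors.get_state(): the state, without advancing time (a new reading comes with each control period).
- cams.read_camera(name): name is "scene" or "top" or "wrist"; returns a dict with "color" (420x560x3 uint8, red, green, blue), "mtx" (3x3 intrinsics, pixels), "world_from_camera" (4x4, takes a point from camera to world coordinates); the wrist camera has in their place "T_tool_cam" (4x4, takes a point from camera to tool coordinates, whose origin is the TCP and whose axes are the flange's). Camera axes: x right, y down, z forward; pixel columns grow to the right and rows downward; lengths in m; the calibration is good to about 2 mm. A picture is of the moment at which its call begins: read the wrist's pose just before it. There is no depth.
- workorder.finish_job(): hands the job in; it is judged then, once.
The state is a dict: "t": time; "joint_pos": joint angles; "qd": joint speeds; "joint_efforts": joint torques, N m; "tool_pos": TCP position; "tool_rot": TCP orientation; "wrist_force": force on the tool from outside, world axes, zero at the start; "ft_torque": the same for the moment, N m; "opening": finger opening in m; "finger_force": force on a finger pad.
Only numpy, scipy, OpenCV 4.12 (cv2) and the standard library are available. Lean on these libraries where they do the work, as an engineer would, in place of code of your own. Each camera call takes 0.05 s, during which the arm holds its last target. There are 200 camera calls.

TASK

Press the plunger on the filter box all the way down to its stop and let it come back up, so that the filter cassette rises and stays caught, standing proud of its slot. Then pull the cassette straight up out of the slot by its raised edge, stand it down inside the empty rinse tub without dropping it, and let go. Leave the tub and everything else on the ledge where they are.

Things in the scene. Friction and masses are not known exactly. Their poses are not given: they have to be found in the camera images.
- filter_box: Grey plastic filter box fixed to the ledge, 80 mm (x) by 210 mm (y) by 140 mm high; origin at the centre of its underside, z up. In its flat top (140 mm up) are a narrow slot 12 mm (x) by 115 mm (y), centred at x = 0, y = +40 mm, which holds the cassette, and the plunger, on a vertical axis at x = 0, y = -62 mm. Two pipe stubs on its +x face reach 15 mm out, below 110 mm height.
- plunger (a joint): Travel of the spring plunger in m: 0 = up, 0.032 = down at its stop. It springs back up when let go (about 2 N at first, 10 to 13 N at the bottom). As it goes down the cassette rises by the same amount; only in the last few mm do spring catches in the box click under the cassette and keep it 28 mm up; otherwise it sinks back.
- plunger_top (a point): Centre of the top face of the plunger's black round head, 50 mm across and 15 mm thick, on an 18 mm steel stem; 50 mm above the box's top when up, 18 mm when pressed down. Moves with the plunger.
- cassette: Flat white-framed rigid filter cassette, 8 mm thick (x) by 110 mm wide (y) by 120 mm high (z), about 0.12 kg, upright in the box's slot; origin at the centre of its lower edge. At first its upper edge is flush with the box's top and cannot be gripped; when caught it stands 28 mm above it.
- cassette_top (a point): Middle of the cassette's upper edge (120 mm above its origin).
- tub: Loose white open-topped rinse tub, empty, 60 mm (x) by 160 mm (y) by 75 mm high, walls and floor 5 mm thick, inside 50 by 150 mm; origin at the centre of its underside, z up. Loose, about 0.8 kg. The cassette stands in it with its width along the tub's y and leans on the rim.
- tub_in (a point): Centre of the tub's inner floor, 5 mm above its underside.
- bowl: Bystander: glass bowl, 120 mm across, 55 mm high; origin at the centre of its underside.
- jar: Bystander: blue twist-cap jar, 72 mm across, 100 mm high; origin at the centre of its underside.
- cave: Bystander: upturned terracotta pot, 90 mm across at its foot, 70 mm high; origin at the centre of its underside.
- shrimp_log: Bystander: black ceramic shrimp log, a bundle of three tubes, 120 mm long (x), 72 mm wide, 67 mm high; origin at the centre of its underside.
- bottle: Bystander: amber bottle, 40 mm across, 100 mm high; origin at the centre of its underside.
- brush: Bystander: brush, 200 mm long, lying along its x; origin under its middle.
- magnet: Bystander: black glass-cleaning magnet, 90 by 55 by 35 mm high; origin at the centre of its underside.
Not all that is in view belongs to the job. There is more than one size of the cassette; the job needs the largest.

How it is judged:
By the outcome, as a careful person would: the job done as asked, in the order asked, and still so for the second after the job is handed in, with the robot touching nothing.
It also fails if it takes over 53 s, if anything falls off the work surface, if the arm or the gripper's body presses on something with over 40 N, if the wrist force passes 120 N, or if a joint passes its speed limit or range.

## Working session

There is one attempt and no reset: what is moved stays moved. The work goes in short steps, Python scripts to look and compute and a tool call to move; the robot and the scene stay as the last step left them, time stands still between calls to the robot, and variables do not carry over. Pictures are saved under pics/ and viewed, at most 10 in all, crops included, and the job is handed in when it is done.

Besides the shell and the picture viewer there is one more tool, called after "Emit:" by a JSON object that holds its "name" and its "arguments", one argument or row to a line. apply_moves: Moves the arm, as the interface text tells. Its arguments: {"type":"object","properties":{"rows":{"type":"array"},"newtons":{"type":"number"}},"required":["rows"]}

```bash
mkdir -p pics; cat > h.py <<'E'
import numpy as np, cv2
from station import sensors, cams, workorder, r
def save(name,fn):
    d=cams.read_camera(name); cv2.imwrite('pics/'+fn,d['color'][:,:,::-1]); np.savez('pics/'+fn[:-4]+'.npz',**{k:v for k,v in d.items()}); return d
def ray(d,u,v,z):
    "pixel to world at height z"
    T=d['world_from_camera']; K=d['mtx']
    w=T[:3,:3]@np.linalg.solve(K,[u,v,1.]); o=T[:3,3]
    return o+w*(z-o[2])/w[2]
def proj(d,p):
    T=np.linalg.inv(d['world_from_camera']); c=T[:3,:3]@np.asarray(p)+T[:3,3]; q=d['mtx']@c; return q[:2]/q[2]
E
python3 - <<'E'
from h import *
save('scene','s1.png'); d=save('top','t1.png'); print(d['world_from_camera'],d['mtx']); print(sensors.get_state())
E
```

```text
[[ 0.02542833 -0.9988989   0.0394257   0.50683907]
 [-0.99937028 -0.02442445  0.02573873 -0.01181641]
 [-0.02474744 -0.04005537 -0.99889095  1.27816432]
 [ 0.          0.          0.          1.        ]] [[448.7960768    0.         267.60441288]
 [  0.         448.7960768  210.46402151]
 [  0.           0.           1.        ]]
{'t': 0.1, 'joint_pos': array([62.26826962, 23.5959363 , -0.72793985, 91.49551455,  0.32018915,
       64.98929228, -4.7084029 ]), 'qd': array([ 0.00499814, -0.03010234,  0.03712461, -0.1711173 ,  0.02004457,
        0.02600666,  0.0328233 ]), 'joint_efforts': array([ 1.69489242e-03, -5.89097571e+01,  6.43244684e-01, -2.91711241e+01,
       -5.38780075e-02,  1.44350997e-02,  4.06499521e-05]), 'tool_pos': array([ 0.25225545, -0.5713764 ,  0.22191445]), 'tool_rot': array([-1.79921451e+02,  5.06679200e-03,  2.38261869e+01]), 'wrist_force': array([-0.50694319,  0.48403078, -0.8355888 ]), 'ft_torque': array([ 0.01460311, -0.03044355, -0.01090604]), 'finger_force': 0.0, 'opening': 0.0876550312855844}
```

View pics/t1.png

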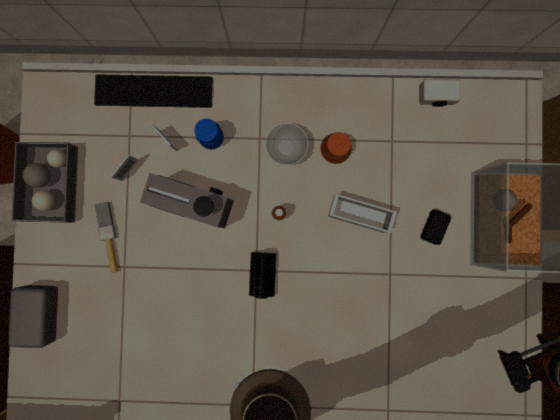

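View pics/s1.png

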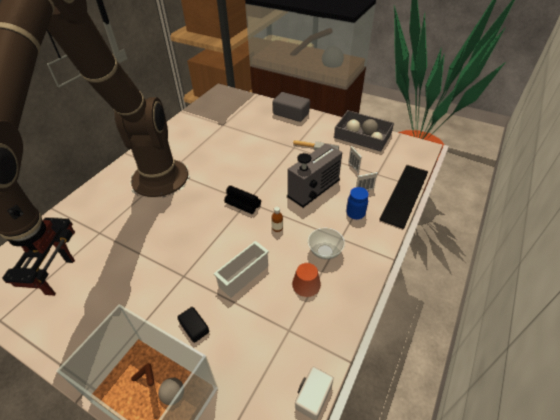

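Top view: the filter box is at about (187,200), with its plunger head at (205,205) and the white cassette edge at (172,191). The tub is at (363,212). Things that could be taken for the cassette are the small loose frames at (124,167) and (166,137) and the one in the slot at (172,191). Only the one in the slot fits the description and has full size. Things that could be taken for the tub are the glass tank at (515,215), the stone tray at (45,182) and the white box at (440,92). I'll check the choice in a crop.

```bash
python3 - <<'E'
import cv2,numpy as np
a=cv2.imread('pics/t1.png')
b=cv2.resize(a[160:240,105:245],None,fx=5.5,fy=5.5,interpolation=cv2.INTER_CUBIC)[:300]
b=cv2.resize(a[165:235,130:245],(690,420),interpolation=cv2.INTER_CUBIC)
c=cv2.resize(a[185:240,320:410],(294,180),interpolation=cv2.INTER_CUBIC)
c=cv2.resize(a[182:242,320:410],(270,180),interpolation=cv2.INTER_CUBIC)
s=cv2.resize(cv2.imread('pics/s1.png')[140:210,280:350],(180,180),interpolation=cv2.INTER_CUBIC)
o=np.zeros((600,690,3),np.uint8);o[:420]=b;o[420:,:270]=c;o[420:,280:460]=s
cv2.imwrite('pics/c1.png',np.clip(o*1.6,0,255).astype(np.uint8))
E
```

```text
(no output)
```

View pics/c1.png

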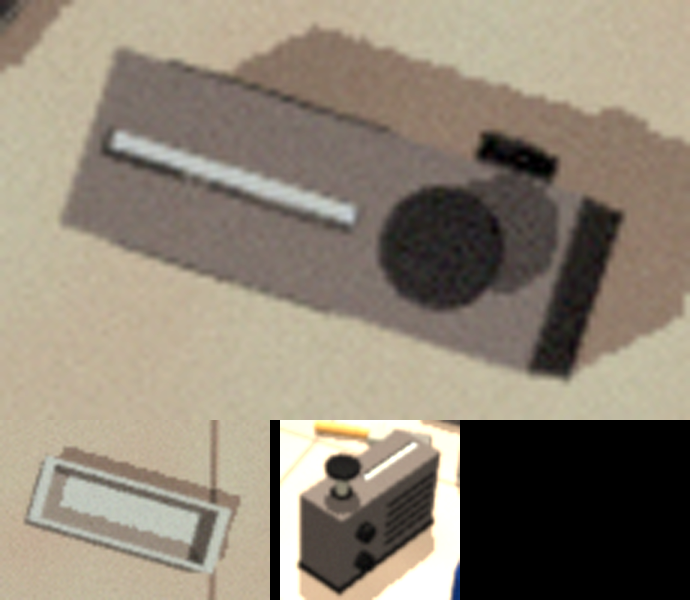

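The crop shows the long white edge in the slot from (148.3,188.5) to (189.2,200.8) in full-image pixels. The plunger head is at (203.5,206.2). The tub is empty and its rim corners are clear.

```bash
python3 - <<'E'
from h import *
d=dict(np.load('pics/t1.npz')); s=dict(np.load('pics/s1.npz'))
P=lambda x,y,z:ray(d,130+x/6-.4,165+y/6-.4,z)
a=P(109,141,.14);b=P(355,216,.14);m=(a+b)/2;print('cas',a,b,np.linalg.norm(a-b),m)
v=(a-b);print('yaw of +y axis-90',np.degrees(np.arctan2(v[1],v[0]))-90)
p=P(441,247,.19);print('plunger',p,'dist',np.linalg.norm((p-m)[:2]))
yh=v/np.linalg.norm(v);print('pred plunger',m-yh*.102)
for q in [(118,48),(62,224)]: print('boxcorner',P(*q,.14))
c=[ray(d,320+x/3-.3,182+(y-420)/3-.3,.075) for x,y in [(50,456),(25,521),(212,573),(237,507)]]
c=np.array(c);print(c,[np.linalg.norm(c[i]-c[i-1]) for i in range(4)],c.mean(0))
w=c[0]+c[1]-c[2]-c[3];print('tubyaw',np.degrees(np.arctan2(w[1],w[0]))-90)
print('scene proj plunger',proj(s,p),'tub',[proj(s,q) for q in c],'cas',proj(s,a),proj(s,b))
# refine in wrist? small fit
st=sensors.get_state();print(cams.read_camera('wrist')['T_tool_cam'],st['t'])
E
```

```text
cas [0.60155758 0.32586551 0.14      ] [0.57202905 0.21936409 0.14      ] 0.11051916581322899 [0.58679332 0.2726148  0.14      ]
yaw of +y axis-90 -15.496539033790768
plunger [0.55739764 0.17371402 0.19      ] dist 0.10317688420247859
pred plunger [0.55954094 0.17432285 0.14      ]
boxcorner [0.64148256 0.3234364  0.14      ]
boxcorner [0.56561288 0.34475908 0.14      ]
[[ 0.60373992 -0.16379713  0.075     ]
 [ 0.54516326 -0.14272133  0.075     ]
 [ 0.50312562 -0.30893554  0.075     ]
 [ 0.56223933 -0.3301382   0.075     ]] [np.float64(0.1714399332262416), np.float64(0.062252829394593936), np.float64(0.1714477396748493), np.float64(0.06280113737961977)] [ 0.55356703 -0.23639805  0.075     ]
tubyaw -14.100991293134584
scene proj plunger [303.79955243 157.08319802] tub [array([267.34544472, 251.74910521]), array([254.73711438, 240.01647572]), array([212.93535788, 273.58293345]), array([225.37760679, 287.39596826])] cas [332.1537506  148.48360372] [312.71256066 162.17433052]
[[-3.30567583e-04 -9.53350204e-01 -3.01866328e-01  8.22285812e-02]
 [ 9.99999855e-01 -1.86814863e-04 -5.05082989e-04 -7.16291777e-04]
 [ 4.25127854e-04 -3.01866451e-01  9.53350127e-01 -1.61145281e-01]
 [ 0.00000000e+00  0.00000000e+00  0.00000000e+00  1.00000000e+00]] 0.1
```

Emit:
{"name": "apply_moves", "arguments": {
  "rows": [
    [[15.3,37.3,4,0,0,2.53,0.3],[15.3,37.3,4,0,0,2.53,1],[15.3,37.3,4,0,0,2.53,1],[15.3,37.3,4,0,0,2.53,1],[15.3,37.3,4,0,0,2.53,1],[15.3,37.3,4,0,0,2.53,1],[15.3,37.3,4,0,0,2.53,1],[15.3,37.3,4,0,0,2.53,1],[15.3,37.3,4,0,0,2.53,1],[15.3,37.3,4,0,0,2.53,1],[15.3,37.3,4,0,0,2.53,1],[15.3,37.3,4,0,0,2.53,1],[15.3,37.3,4,0,0,2.53,1],[15.3,37.3,4,0,0,2.53,1],[15.3,37.3,4,0,0,2.53,1],[15.3,37.3,4,0,0,2.53,1],[15.3,37.3,4,0,0,2.53,1],[15.3,37.3,4,0,0,2.53,1],[15.3,37.3,4,0,0,2.53,1],[15.3,37.3,4,0,0,2.53,1]]
  ],
  "newtons": 20
}}

```text
t: 2.15
tool_pos: [0.5588, 0.1755, 0.3026]
tool_rot: [-180.0, 0.0, 74.5]
wrist_force: [0.5, -0.5, -0.2]
opening: 0.0004
finger_force: 0.0
```

```bash
cat >> h.py <<'E'
from scipy.spatial.transform import Rotation as Ro
def wrist(fn):
    s=sensors.get_state(); d=cams.read_camera('wrist')
    T=np.eye(4); T[:3,:3]=Ro.from_euler('xyz',s['tool_rot'],degrees=True).as_matrix(); T[:3,3]=s['tool_pos']
    d['world_from_camera']=T@d['T_tool_cam']; cv2.imwrite('pics/'+fn,d['color'][:,:,::-1]); np.savez('pics/'+fn[:-4]+'.npz',**d)
    print({k:s[k] for k in('t','tool_pos','tool_rot','wrist_force','opening','finger_force')}); return d
E
python3 -c "
from h import *
wrist('w1.png')"
```

```text
{'t': 2.15, 'tool_pos': array([0.55881346, 0.17553515, 0.30257433]), 'tool_rot': array([-1.79989521e+02,  2.07592487e-02,  7.45000431e+01]), 'wrist_force': array([ 0.50371264, -0.48180984, -0.23155406]), 'opening': 0.000379720171222831, 'finger_force': 0.0}
```

View pics/w1.png

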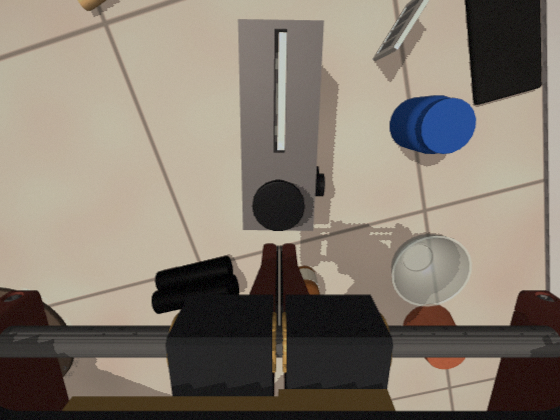

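The wrist view shows the slot's cassette edge from (283,32) to (281,151) and the plunger head centred at (278.5,205). I'll compare these positions with the top-view ones.

```bash
python3 - <<'E'
from h import *
d=dict(np.load('pics/w1.npz'))
a=ray(d,283,31,.14);b=ray(d,281,151,.14);p=ray(d,278.5,205,.19)
v=a-b;print(a,b,np.linalg.norm(v),(a+b)/2,np.degrees(np.arctan2(v[1],v[0]))-90);print(p)
g=cv2.cvtColor(d['color'],cv2.COLOR_RGB2GRAY)
m=(g[15:165,262:300]>150).astype(np.uint8);ys,xs=np.nonzero(m);print(cv2.minAreaRect(np.float32(np.c_[xs+262,ys+15])))
c=[ray(d,u,v,.14) for u,v in[(239,20),(323,20),(243,230),(316,230)]];print(np.round(c,4))
E
```

```text
[0.60259912 0.32436324 0.14      ] [0.57127549 0.21768452 0.14      ] 0.11118236669311932 [0.5869373  0.27102388 0.14      ] -16.363601844363515
[0.55709489 0.17616658 0.19      ]
((280.5, 82.0), (134.0, 37.0), 90.0)
[[0.5657 0.344  0.14  ]
 [0.6407 0.3232 0.14  ]
 [0.5063 0.1438 0.14  ]
 [0.5859 0.1217 0.14  ]]
```

Emit:
{"name": "apply_moves", "arguments": {
  "rows": [
    [[-0.5,-0.5,-30,0,0,0,1],[0,0,-30,0,0,0,1],[0,0,-28,0,0,0,1],[0,0,-10,0,0,0,1],[0,0,-8,0,0,0,1],[0,0,-8,0,0,0,1],[0,0,-8,0,0,0,1],[0,0,-8,0,0,0,1],[0,0,-8,0,0,0,1],[0,0,-4,0,0,0,1],[0,0,-2,0,0,0,1],[0,0,-1,0,0,0,1],[0,0,0,0,0,0,1]]
  ]
}}

```text
t: 3.5
tool_pos: [0.5585, 0.1739, 0.1594]
tool_rot: [179.9, -0.0, 74.4]
wrist_force: [-2.7, -1.3, 7.8]
opening: 0.0004
finger_force: 4.0
```

Emit:
{"name": "apply_moves", "arguments": {
  "rows": [
    [[0,0,-2,0,0,0,1],[0,0,-2,0,0,0,1],[0,0,0,0,0,0,1]]
  ]
}}

```text
t: 3.8
tool_pos: [0.5587, 0.1741, 0.1581]
tool_rot: [179.8, -0.0, 74.4]
wrist_force: [-9.6, -5.0, 28.6]
opening: 0.0009
finger_force: 14.0
```

Emit:
{"name": "apply_moves", "arguments": {
  "rows": [
    [[0,0,8,0,0,0,1],[0,0,12,0,0,0,1],[0,0,20,0,0,0,1],[0,0,30,0,0,0,1],[0,0,40,0,0,0,0.7],[0,0,35,0,0,0,0.45],[0,0,0,0,0,0,0.45],[0,0,0,0,0,0,0.45]]
  ]
}}

```text
t: 4.6
tool_pos: [0.5584, 0.1739, 0.2998]
tool_rot: [179.9, -0.1, 74.4]
wrist_force: [0.1, -0.2, -0.9]
opening: 0.0288
finger_force: 0.0
```

```bash
python3 - <<'E'
from h import *
d=wrist('w2.png')
a=np.array([.6025,.325]);b=np.array([.5716,.2185])
for z in(.14,.168): print(z,proj(d,[*a,z]),proj(d,[*b,z]))
im=cv2.imread('pics/w2.png')[0:240,180:380];s=save('scene','s2.png')['color'][130:220,260:360,::-1]
o=np.zeros((480,940,3),np.uint8);o[:,:400]=cv2.resize(im,(400,480));o[:360,400:800]=cv2.resize(s,(400,360),interpolation=cv2.INTER_CUBIC)
cv2.imwrite('pics/c2.png',np.clip(o[:,:800]*1.3,0,255).astype(np.uint8))
E
```

```text
{'t': 4.6, 'tool_pos': array([0.55838127, 0.1739068 , 0.29983029]), 'tool_rot': array([ 1.79867849e+02, -6.28529256e-02,  7.44139078e+01]), 'wrist_force': array([ 0.0621217 , -0.16865323, -0.86027057]), 'opening': 0.028819251098625917, 'finger_force': 0.0}
0.14 [282.05131219  27.83072258] [280.64344688 149.04357662]
0.168 [282.45360132  19.08917743] [280.87016397 152.44761753]
```

View pics/c2.png

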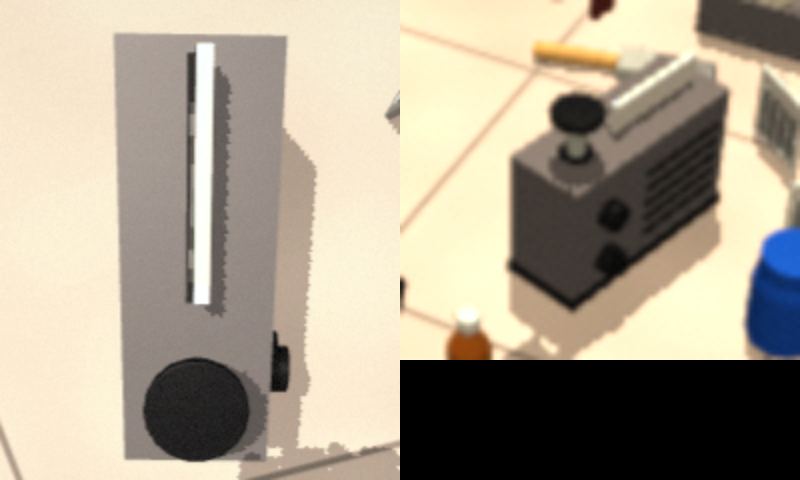

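The cassette now stands proud, with its ends at (283,21) and (281,151), which matches the projection for z = 0.168. The plunger is back up. I'll go and grip the raised edge.

Emit:
{"name": "apply_moves", "arguments": {
  "rows": [
    [[7,24.5,-12,0,0,-0.2,0.45],[7,24.5,-12,0,0,0,0.45],[7,24.5,-12,0,0,0,0.45],[7.6,24.4,-12,0,0,0,0.45],[0,0,-30,0,0,0,0.45],[0,0,-30,0,0,0,0.45],[0,0,-25,0,0,0,0.45],[0,0,-14,0,0,0,0.45],[0,0,-9,0,0,0,0.45],[0,0,0,0,0,0,0.45]]
  ]
}}

```text
t: 5.7
tool_pos: [0.5863, 0.2716, 0.142]
tool_rot: [-180.0, 0.0, 74.2]
wrist_force: [0.5, 0.2, 0.3]
opening: 0.0482
finger_force: 0.0
```

Emit:
{"name": "apply_moves", "arguments": {
  "rows": [
    [[0,0,1.5,0,0,0,0.7],[0,0,0,0,0,0,0.9],[0,0,0,0,0,0,1],[0,0,0,0,0,0,1],[0,0,0,0,0,0,1],[0,0,0,0,0,0,1]]
  ],
  "newtons": 25
}}

```text
t: 6.3
tool_pos: [0.5866, 0.2716, 0.1443]
tool_rot: [180.0, -0.0, 74.2]
wrist_force: [0.0, 0.0, 0.5]
opening: 0.0079
finger_force: 25.0
```

Emit:
{"name": "apply_moves", "arguments": {
  "rows": [
    [[0,0,4,0,0,0,1],[0,0,6,0,0,0,1],[0,0,10,0,0,0,1],[0,0,10,0,0,0,1],[0,0,10,0,0,0,1],[0,0,10,0,0,0,1],[0,0,10,0,0,0,1],[0,0,12,0,0,0,1],[0,0,12,0,0,0,1],[0,0,14,0,0,0,1],[0,0,18,0,0,0,1],[0,0,20,0,0,0,1],[0,0,20,0,0,0,1],[0,0,15,0,0,0,1],[0,0,4,0,0,0,1],[0,0,0,0,0,0,1]]
  ]
}}

```text
t: 7.9
tool_pos: [0.5867, 0.2718, 0.3196]
tool_rot: [180.0, -0.0, 74.2]
wrist_force: [-0.0, 0.2, -1.5]
opening: 0.0078
finger_force: 25.0
```

```bash
python3 - <<'E'
from h import *
d=wrist('w3.png'); t=save('top','t2.png')
c=cv2.resize(t['color'][180:245,315:410,::-1],(380,260),interpolation=cv2.INTER_CUBIC)
o=np.zeros((420,800,3),np.uint8);o[:,:420]=d['color'][:,70:490,::-1];o[:260,420:]=c
cv2.imwrite('pics/c3.png',np.clip(o*1.4,0,255).astype(np.uint8))
E
```

```text
{'t': 7.9, 'tool_pos': array([0.58665074, 0.27176079, 0.31962207]), 'tool_rot': array([ 1.79961397e+02, -2.77769407e-02,  7.42241303e+01]), 'wrist_force': array([-0.04020572,  0.17043505, -1.50690584]), 'opening': 0.007790784370123803, 'finger_force': 24.99305695295334}
```

View pics/c3.png

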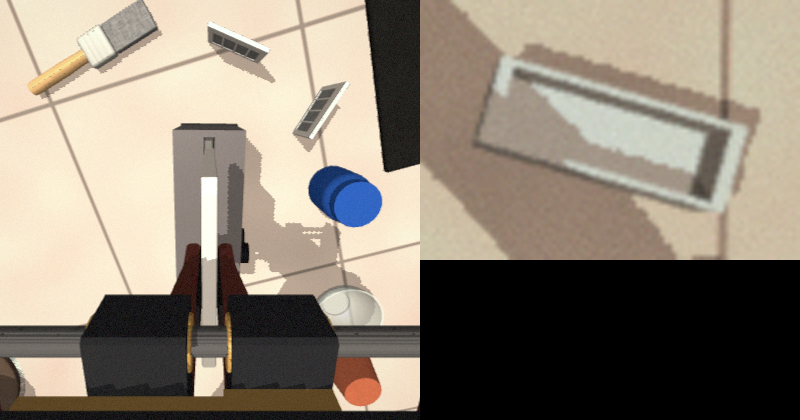

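The cassette is held squarely and is clear of the box. In the crop the tub rim corners are at (502,54), (473,143), (722,213) and (748,124).

```bash
python3 - <<'E'
from h import *
d=dict(np.load('pics/t2.npz'))
c=np.array([ray(d,315+(x-420)/4-.4,180+y/4-.4,.075) for x,y in [(502,54),(474,143),(722,213),(748,124)]])
print(c,[np.linalg.norm(c[i]-c[i-1]) for i in range(4)],c.mean(0))
for w in(c[0]-c[3],c[1]-c[2]):print(np.degrees(np.arctan2(w[1],w[0]))-90)
E
```

```text
[[ 0.60527065 -0.16038659  0.075     ]
 [ 0.54521222 -0.14289809  0.075     ]
 [ 0.50270893 -0.30823665  0.075     ]
 [ 0.56237009 -0.32457851  0.075     ]] [np.float64(0.16970400032729824), np.float64(0.06255288109607283), np.float64(0.17071428537942512), np.float64(0.06185878688036778)] [ 0.55389047 -0.23402496  0.075     ]
-14.643053460755027
-14.4167609566841
```

Emit:
{"name": "apply_moves", "arguments": {
  "rows": [
    [[-1,-10,0,0,0,0,1],[-2,-20,0,0,0,0,1],[-3,-33,0,0,0,0.1,1],[-3,-35,0,0,0,0.1,1],[-3,-35,0,0,0,0.1,1],[-3,-35,0,0,0,0.1,1],[-3,-35,0,0,0,0.1,1],[-3,-35,0,0,0,0.1,1],[-3,-35,0,0,0,0.1,1],[-4,-35,0,0,0,0.1,1],[-4,-35,0,0,0,0.1,1],[-4,-35,0,0,0,0.1,1],[-4,-35,0,0,0,0.1,1],[-4,-35,0,0,0,0.1,1],[-4,-35,0,0,0,0.1,1],[-4,-35,0,0,0,0,1],[-3,-30,0,0,0,0,1],[-2,-20,0,0,0,0,1],[-1,-10,0,0,0,0,1],[0,0,0,0,0,0,1]]
  ]
}}

```text
t: 10.0
tool_pos: [0.5275, -0.3079, 0.3183]
tool_rot: [-179.9, -0.0, 75.4]
wrist_force: [1.1, -0.2, -1.3]
opening: 0.0077
finger_force: 25.0
```

```bash
python3 - <<'E'
from h import *
d=wrist('w4.png')
E
```

```text
{'t': 10.0, 'tool_pos': array([ 0.52752938, -0.30788218,  0.31830949]), 'tool_rot': array([-1.79925444e+02, -2.40765293e-03,  7.53744160e+01]), 'wrist_force': array([ 1.08620639, -0.21610418, -1.272528  ]), 'opening': 0.00766848961852309, 'finger_force': 24.992932677268982}
```

View pics/w4.png

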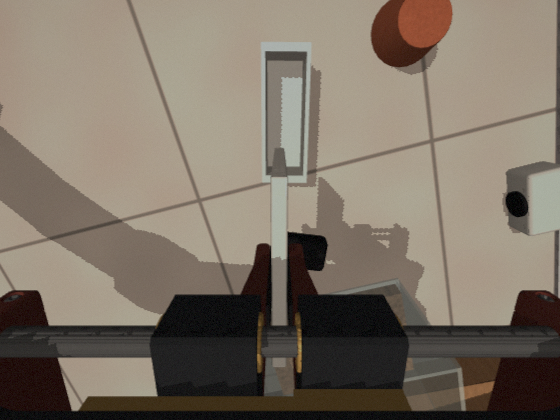

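The tub rim corners are at about (262,43), (311,43), (261,182) and (305,182). Its image rows run parallel to the tool, so the yaw is already right.

```bash
python3 - <<'E'
from h import *
d=dict(np.load('pics/w4.npz'))
c=np.array([ray(d,u,v,.075) for u,v in[(262,43),(311,43),(306.5,182),(261,182)]])
print(c,[np.linalg.norm(c[i]-c[i-1]) for i in range(4)],c.mean(0))
for w in(c[0]-c[3],c[1]-c[2]):print(np.degrees(np.arctan2(w[1],w[0]))-90)
# cassette lower edge far corner, expected
R=Ro.from_euler('z',75.4,degrees=True).as_matrix();tp=np.array([.5275,-.3079,.3183]);print([proj(d,tp+R@[.055,s,-.0963]) for s in(-.004,.004)])
E
```

```text
[[ 0.54710927 -0.14700082  0.075     ]
 [ 0.6031254  -0.1616547   0.075     ]
 [ 0.56000255 -0.32366793  0.075     ]
 [ 0.50071764 -0.30819631  0.075     ]] [np.float64(0.167738390121184), np.float64(0.05790114828844997), np.float64(0.16765401103540165), np.float64(0.06127047240935035)] [ 0.55273872 -0.23512994  0.075     ]
-16.055676016843123
-14.904777782710227
[array([285.52684967, 147.43973141]), array([275.87038989, 147.445805  ])]
```

Emit:
{"name": "apply_moves", "arguments": {
  "rows": [
    [[3.4,12.7,0,0,0,0,1],[5,20,0,0,0,0,1],[5,20,0,0,0,0,1],[3,12,0,0,0,0,1],[2,8,0,0,0,0,1],[0,0,-15,0,0,0,1],[0,0,-25,0,0,0,1],[0,0,-30,0,0,0,1],[0,0,-25,0,0,0,1],[0,0,-15,0,0,0,1],[0,0,-10,0,0,0,1],[0,0,-5,0,0,0,1],[0,0,0,0,0,0,1]]
  ]
}}

```text
t: 11.35
tool_pos: [0.5471, -0.2337, 0.1943]
tool_rot: [180.0, -0.0, 75.5]
wrist_force: [0.1, -0.5, -1.5]
opening: 0.0079
finger_force: 25.0
```

```bash
python3 - <<'E'
from h import *
d=wrist('w5.png'); s=save('scene','s3.png'); t=save('top','t3.png')
o=np.zeros((420,800,3),np.uint8);o[:,:400]=d['color'][:,80:480,::-1]
o[:400,400:]=cv2.resize(s['color'][200:310,190:300,::-1],(400,400),interpolation=cv2.INTER_CUBIC)
cv2.imwrite('pics/c4.png',np.clip(o*1.4,0,255).astype(np.uint8))
E
```

```text
{'t': 11.35, 'tool_pos': array([ 0.5471188 , -0.23365087,  0.19425101]), 'tool_rot': array([ 1.79991510e+02, -1.88574497e-03,  7.55233447e+01]), 'wrist_force': array([ 0.07177147, -0.51947238, -1.46524207]), 'opening': 0.007886322823687083, 'finger_force': 24.99311238527298}
```

View pics/c4.png

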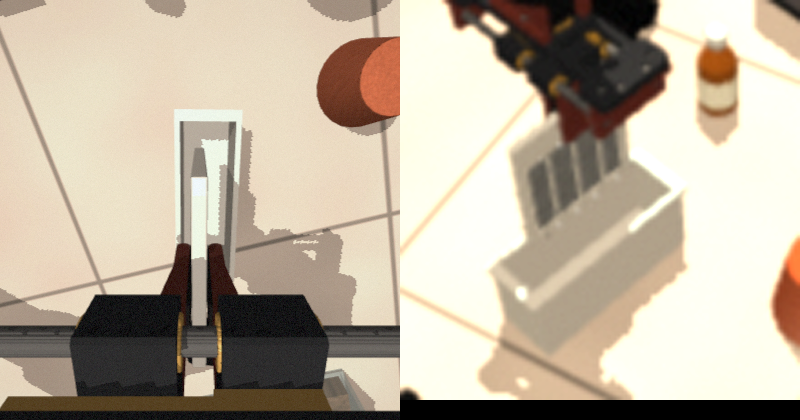

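The cassette's lower edge is inside the rim, about 8 mm toward the robot's side from the tub's centre line, as planned. I'll lower it, tilt it slightly toward the near rim and set it down.

Emit:
{"name": "apply_moves", "arguments": {
  "rows": [
    [[0,0,-10,0,0,0,1],[0,0,-14,0,0,0,1],[0,0,-14,0,0,0,1],[0,0,-14,0,0,0,1],[0,0,-14,0,0,0,1],[0,0,-12,0,0,0,1],[0,0,-4,0,0,0,1],[-4.8,1.3,-0.4,-0.78,-2.9,0,1],[-4.8,1.3,-0.4,-0.78,-2.9,0,1],[-4.8,1.3,-0.4,-0.78,-2.9,0,1],[0,0,0,0,0,0,1],[0,0,-3,0,0,0,1],[0,0,-2,0,0,0,1],[0,0,-1,0,0,0,1],[0,0,0,0,0,0,1]]
  ]
}}

```text
t: 13.0
tool_pos: [0.5329, -0.2296, 0.1046]
tool_rot: [171.0, 0.1, 75.5]
wrist_force: [0.3, 0.7, -2.0]
opening: 0.0078
finger_force: 25.0
```

Emit:
{"name": "apply_moves", "arguments": {
  "rows": [
    [[0,0,-1,0,0,0,1],[0,0,-1,0,0,0,1],[0,0,-1,0,0,0,1],[0,0,-0.5,0,0,0,1],[0,0,0,0,0,0,1]]
  ]
}}

```text
t: 13.5
tool_pos: [0.5325, -0.2297, 0.1014]
tool_rot: [171.0, 0.1, 75.5]
wrist_force: [-1.1, 0.0, -1.1]
opening: 0.0078
finger_force: 25.0
```

Emit:
{"name": "apply_moves", "arguments": {
  "rows": [
    [[0,0,-0.5,0,0,0,1],[0,0,-0.5,0,0,0,1],[0,0,0,0,0,0,1]]
  ]
}}

```text
t: 13.8
tool_pos: [0.5326, -0.2298, 0.1007]
tool_rot: [171.0, 0.1, 75.5]
wrist_force: [-0.6, -0.0, 0.7]
opening: 0.0085
finger_force: 25.0
```

The cassette touches the floor: the vertical force went from −2.0 to +0.7 N at the height I expected. I'll release it gently.

Emit:
{"name": "apply_moves", "arguments": {
  "rows": [
    [[0,0,0,0,0,0,0.9],[0,0,0,0,0,0,0.87],[0,0,0,0,0,0,0.84],[0,0,0,0,0,0,0.8],[0,0,0,0,0,0,0.75],[0,0,0,0,0,0,0.7],[0,0,0,0,0,0,0.6],[0,0,0,0,0,0,0.5],[0,0,0,0,0,0,0.5]]
  ],
  "newtons": 3
}}

```text
t: 14.7
tool_pos: [0.5325, -0.2297, 0.1004]
tool_rot: [171.0, 0.1, 75.5]
wrist_force: [0.3, -0.7, 0.5]
opening: 0.0431
finger_force: 0.0
```

```bash
python3 - <<'E'
from h import *
d=wrist('w6.png'); s=save('scene','s4.png')
o=np.zeros((420,800,3),np.uint8);o[:,:400]=d['color'][:,80:480,::-1]
o[:400,400:]=cv2.resize(s['color'][200:310,190:300,::-1],(400,400),interpolation=cv2.INTER_CUBIC)
cv2.imwrite('pics/c5.png',np.clip(o*1.4,0,255).astype(np.uint8))
E
```

```text
{'t': 14.7, 'tool_pos': array([ 0.53252394, -0.22974693,  0.10044201]), 'tool_rot': array([1.70991445e+02, 8.91772365e-02, 7.55143925e+01]), 'wrist_force': array([ 0.27457358, -0.7184813 ,  0.46399145]), 'opening': 0.04307396560754263, 'finger_force': 0.0}
```

View pics/c5.png

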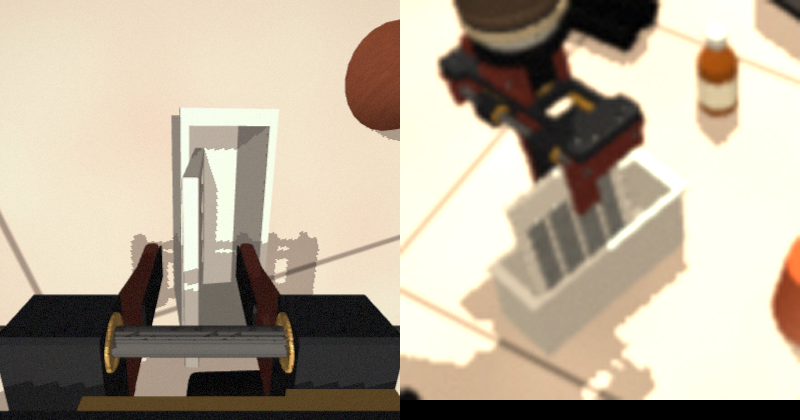

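The cassette stands in the tub and leans on the near rim, and both fingers are clear of it. I'll back out along the tool axis.

Emit:
{"name": "apply_moves", "arguments": {
  "rows": [
    [[-1,0.3,7,0,0,0,0.5],[-2,0.5,13,0,0,0,0.5],[-3,0.8,20,0,0,0,0.5],[-4.5,1.2,30,0,0,0,0.5],[-6,1.6,40,0,0,0,0.5],[-6,1.6,40,0,0,0,0.5],[-6,-20,25,0,0,0,0.5],[-6,-40,0,0,0,0,0.5],[-6,-40,0,0,0,0,0.5],[-6,-40,0,0,0,0,0.5],[0,0,0,0,0,0,0.5],[0,0,0,0,0,0,0.5],[0,0,0,0,0,0,0.5],[0,0,0,0,0,0,0.5],[0,0,0,0,0,0,0.5]]
  ]
}}

```text
t: 16.3
tool_pos: [0.4866, -0.3626, 0.2759]
tool_rot: [171.0, 0.1, 75.6]
wrist_force: [-0.2, 0.4, -0.1]
opening: 0.0438
finger_force: 0.0
```

```bash
python3 - <<'E'
from h import *
d=wrist('w7.png'); t=save('top','t4.png'); s=save('scene','s5.png')
o=np.zeros((600,800,3),np.uint8);o[:300,:400]=cv2.resize(d['color'][...,::-1],(400,300))
o[300:,:400]=cv2.resize(t['color'][...,::-1],(400,300))
o[:400,400:]=cv2.resize(s['color'][200:310,190:300,::-1],(400,400),interpolation=cv2.INTER_CUBIC)
cv2.imwrite('pics/c6.png',np.clip(o*1.4,0,255).astype(np.uint8))
E
```

```text
{'t': 16.3, 'tool_pos': array([ 0.48655304, -0.36256153,  0.27589753]), 'tool_rot': array([1.70964335e+02, 1.00540985e-01, 7.56272173e+01]), 'wrist_force': array([-0.1638979 ,  0.419923  , -0.08237123]), 'opening': 0.04381495370459752, 'finger_force': 0.0}
```

View pics/c6.png

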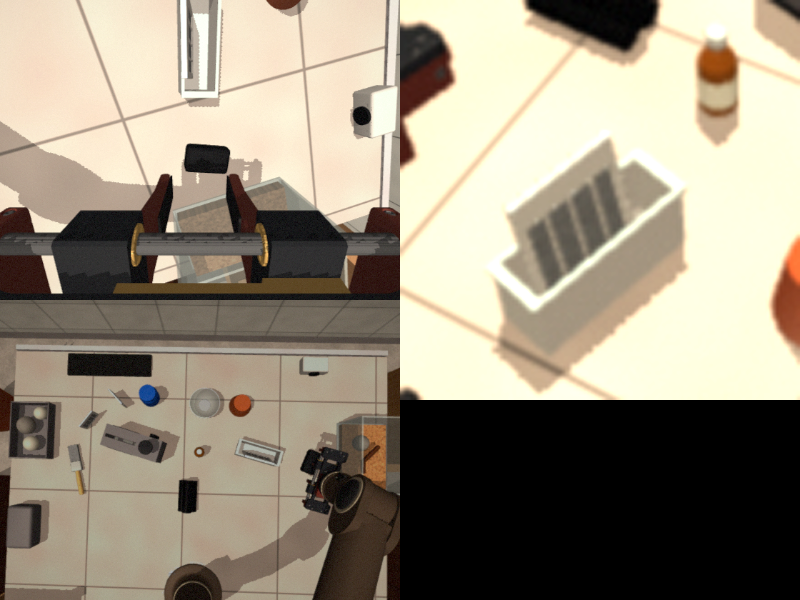

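The cassette stands in the tub leaning on the rim, the tub has not moved, the other items are in place and the arm is clear.

```bash
python3 -c "
from h import *
print(workorder.finish_job())"
```

```text
the job is handed in; nothing more can be done
None
```

I pressed the plunger to its stop, pulled the raised cassette out and stood it in the rinse tub, where it leans on the rim. I let go and handed the job in at about 16 s; the last pictures showed the tub and everything else still in place.

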